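# Turn a reagent row round into the bench rack

### The job

Move the four containers (red-capped vial, blue-capped tube, white-capped amber bottle, black-capped white bottle) from the grey rack into the empty green rack, one to a pocket, in reverse order: the one that stood leftmost (seen from the robot) goes into the rightmost pocket, the second from the left into the second from the right, and so on. Keep each upright all the way and leave them all standing on the pocket floors, released.

Things in the scene. Friction and masses are not known exactly. Their poses are not given: they have to be found in the camera images.
- vial_center (a point): capillary vial: clear cylinder with a red cap, 30 mm across the cap, 28 mm body, 86 mm tall; round, flat-bottomed, loose, 40 g. This point is its centre, half-way up; z is its long axis, up. It starts upright in a pocket of the grey rack.
- tube_center (a point): clear sample tube with a wide blue cap, 28 mm across the cap (upper 16 mm), 22 mm body, 66 mm tall; round, flat-bottomed, loose, 40 g. This point is its centre, half-way up; z is its long axis, up. It starts upright in a pocket of the grey rack.
- amber_center (a point): amber-brown dropper bottle with a white cap, 28 mm body (lower 46 mm) and 17 mm cap, 62 mm tall; round, flat-bottomed, loose, 40 g. This point is its centre, half-way up; z is its long axis, up. It starts upright in a pocket of the grey rack.
- dropper_center (a point): white dropper bottle with a black cap, 28 mm body (lower 46 mm) and 17 mm cap, 62 mm tall; round, flat-bottomed, loose, 40 g. This point is its centre, half-way up; z is its long axis, up. It starts upright in a pocket of the grey rack.
- old_rack: fixed grey slab, 64 (x) x 286 (y) x 12 mm high, with four round pockets at y = +105, +35, -35, -105 mm, x = 0, each 49 mm wide, 7 mm deep (floor 5 mm above the worktop). Origin: centre of underside. +y is left seen from the robot, +-10 degrees. Nearer or farther than the other. Coloured tabs on its robot-side edge; the containers start here.
- new_rack: fixed green slab, 64 (x) x 286 (y) x 12 mm high, with four round pockets at y = +105, +35, -35, -105 mm, x = 0, each 49 mm wide, 7 mm deep (floor 5 mm above the worktop). Origin: centre of underside. +y is left seen from the robot, +-10 degrees. Nearer or farther than the other. No tabs; starts empty. A glass shelf hangs 0.62 m above the worktop beyond x = 0.61 m.
- tab_red: red tab, 12 x 36 x 12 mm, fixed to the front edge of the grey rack before the pocket in which the red-capped vial starts; it stays and so records the original order. Origin: underside, at the rack's edge, 32 mm before that pocket's centre.
- tab_blue: blue tab, 12 x 36 x 12 mm, fixed to the front edge of the grey rack before the pocket in which the blue-capped tube starts; it stays and so records the original order. Origin: underside, at the rack's edge, 32 mm before that pocket's centre.
- tab_white: white tab, 12 x 36 x 12 mm, fixed to the front edge of the grey rack before the pocket in which the white-capped amber bottle starts; it stays and so records the original order. Origin: underside, at the rack's edge, 32 mm before that pocket's centre.
- tab_black: black tab, 12 x 36 x 12 mm, fixed to the front edge of the grey rack before the pocket in which the black-capped bottle starts; it stays and so records the original order. Origin: underside, at the rack's edge, 32 mm before that pocket's centre.
Not all that is in view belongs to the job. Leave any pink, purple or yellow look-alike of the part that bears dropper_center alone.

How it is judged (in metres and radians):
At the end, for the whole second after the job is handed in: Each container stands upright (within 0.12 rad), at rest and released in the green rack's pocket that mirrors its starting pocket (shown by its tab on the grey rack): its centre within 14 mm of the pocket's centre along each rack axis, and its foot on the pocket floor (height within 6 mm) (((y of tab_red in the frame of old_rack between 0.09 and 0.12 m and y of vial_center in the frame of new_rack between -0.119 and -0.091 m) or (y of tab_red in the frame of old_rack between 0.02 and 0.05 m and y of vial_center in the frame of new_rack between -0.049 and -0.021 m) or (y of tab_red in the frame of old_rack between -0.05 and -0.02 m and y of vial_center in the frame of new_rack between 0.021 and 0.049 m) or (y of tab_red in the frame of old_rack between -0.12 and -0.09 m and y of vial_center in the frame of new_rack between 0.091 and 0.119 m)) and x of vial_center in the frame of new_rack between -0.014 and 0.014 m and z of vial_center in the frame of new_rack between 0.042 and 0.054 m and angle between each of vial_center, tube_center, amber_center, dropper_center's own z axis and vertical below 0.12 rad and linear speed of each of vial, tube, amber, dropper below 0.02 m/s and ((y of tab_blue in the frame of old_rack between 0.09 and 0.12 m and y of tube_center in the frame of new_rack between -0.119 and -0.091 m) or (y of tab_blue in the frame of old_rack between 0.02 and 0.05 m and y of tube_center in the frame of new_rack between -0.049 and -0.021 m) or (y of tab_blue in the frame of old_rack between -0.05 and -0.02 m and y of tube_center in the frame of new_rack between 0.021 and 0.049 m) or (y of tab_blue in the frame of old_rack between -0.12 and -0.09 m and y of tube_center in the frame of new_rack between 0.091 and 0.119 m)) and x of tube_center in the frame of new_rack between -0.014 and 0.014 m and z of tube_center in the frame of new_rack between 0.032 and 0.044 m and ((y of tab_white in the frame of old_rack between 0.09 and 0.12 m and y of amber_center in the frame of new_rack between -0.119 and -0.091 m) or (y of tab_white in the frame of old_rack between 0.02 and 0.05 m and y of amber_center in the frame of new_rack between -0.049 and -0.021 m) or (y of tab_white in the frame of old_rack between -0.05 and -0.02 m and y of amber_center in the frame of new_rack between 0.021 and 0.049 m) or (y of tab_white in the frame of old_rack between -0.12 and -0.09 m and y of amber_center in the frame of new_rack between 0.091 and 0.119 m)) and x of amber_center in the frame of new_rack between -0.014 and 0.014 m and z of amber_center in the frame of new_rack between 0.03 and 0.042 m and ((y of tab_black in the frame of old_rack between 0.09 and 0.12 m and y of dropper_center in the frame of new_rack between -0.119 and -0.091 m) or (y of tab_black in the frame of old_rack between 0.02 and 0.05 m and y of dropper_center in the frame of new_rack between -0.049 and -0.021 m) or (y of tab_black in the frame of old_rack between -0.05 and -0.02 m and y of dropper_center in the frame of new_rack between 0.021 and 0.049 m) or (y of tab_black in the frame of old_rack between -0.12 and -0.09 m and y of dropper_center in the frame of new_rack between 0.091 and 0.119 m)) and x of dropper_center in the frame of new_rack between -0.014 and 0.014 m and z of dropper_center in the frame of new_rack between 0.03 and 0.042 m); the robot touches nothing.
It fails at once if a container is tipped by more than 0.6 rad (angle between any of vial_center, tube_center, amber_center, dropper_center's own z axis and vertical above 0.6 rad).
It also fails if it takes over 88 s, if anything falls off the work surface, if the arm or the gripper's body presses on something with over 40 N, if the wrist force passes 120 N, or if a joint passes its speed limit or range.

### The arm

A 6-joint arm with a two-finger parallel gripper is mounted at the origin on a cart in front of the work surface, level with it; the furniture and walls round the work are solid. World frame = base frame: x ahead of the robot, y to its left, z up, the work surface at z = 0. Lengths are in mm, angles in rad, forces in N, time in s.
With the tool pointing down it reaches from about 350 to 975 mm from the base axis. Payload 7.1 kg.
Tool frame: the origin (TCP) lies midway between the tips of the shut fingers; the grasp point (between the pads) lies pinch_z behind it (pinch_z is the distance from the TCP to the grasp point, in mm); z points along the fingers, y is the line along which they close (so a half turn about z gives the same grasp; the last joint's range is limited). The gripper opens to 88 mm and grips with 3 to 60 N. Pads are 20 mm wide; open, the fingers measure 115 mm over their backs; the gripper's body (75 mm by 178 mm) begins 61 mm behind the grasp point.
Start: joints at [1.219, 0.423, 1.63, -0, 1.089, -0.019], TCP at [204.15, 590.701, 222.675] pointing down, gripper open.
Joint ranges: [-3, 3], [-0.9, 2.11], [0.09, 2.58], [-1.31, 4.45], [0.11, 2.69], [-2.54, 2.54]. Speed limits (rad/s): [2.39, 2.39, 3.01, 3.14, 3.14, 3.14].

### API

Orientations are given as a rotation vector (axis times angle).
In Python, from workcell import get_obs, get_image, close_job, pinch_z gives the robot as it stands.
- The arm moves only by the tool jog_arm, never from a script. Its argument "commands" is a list of rows, each a list of 3 entries, a list of its own where there are three numbers: the gripper command: -1 is shut, 1 is fully open, values between are in proportion, then the shift along the tool's x, y, z as a fraction of full scale, then the turn, a rotation vector about the tool's x, y, z as a fraction of full scale. In form: [[gripper, [tx, ty, tz], [rx, ry, rz]], ...]. A call has 1 to 10 rows; each row shifts and turns the commanded pose from where the row before left it, along the tool's axes as they then stand; what a row does not reach is not made up. Full scale, the value 1, is 0.1 m for a shift and 45 degrees for a turn. A row lasts 1/10 s, in which the tool goes at most 50 mm and 8.59 degrees, less where a joint would pass 70% of its speed; a pose out of reach is approached as far as the arm can. A call with a number of a shift or a turn outside -1 to 1 is refused whole. A call with a gripper value outside its range is refused whole. The fingers move at their own pace and stop on an object; the grip force is fixed at half the most. Time passes only in rows, so rows that do not move let the fingers close. It gives the time, the measured TCP pose, the force, the opening and the grip force at its end, in the units of the state.
- get_obs(): the state, without advancing time (a new reading comes with each control period).
- get_image(name): name is "scene" or "top" or "wrist"; returns a dict with "image" (400x640x3 uint8, blue, green, red), "z_map" (400x640 float32, mm along the optical axis (not along the pixel's ray), 0 where there is no reading), "intrinsics" (3x3 intrinsics, pixels), "eye" and "orientation" of the camera in the world; the wrist camera has in their place "mount" (4x4, takes a point from camera to tool coordinates, whose origin is the TCP and whose axes are the flange's). Camera axes: x right, y down, z forward; pixel columns grow to the right and rows downward; lengths in mm; the calibration is good to about 2 mm. A picture is of the moment at which its call begins: read the wrist's pose just before it.
- close_job(): hands the job in; it is judged then, once.
The state is a dict: "t": time; "qpos": joint angles; "qvel": joint speeds; "joint_torque": joint torques, N m; "ee_pos": TCP position; "orientation": TCP orientation; "ft_force": force on the tool from outside, world axes, zero at the start; "moment": the same for the moment, N m; "width": finger opening in mm; "grasp_force": force on a finger pad.
Only numpy, scipy, OpenCV 4.12 (cv2) and the standard library are available. Lean on these libraries where they do the work, as an engineer would, in place of code of your own. Each camera call takes 0.05 s, during which the arm holds its last target. There are 200 camera calls.

## Working session

There is one attempt and no reset: what is moved stays moved. The work goes in short steps, Python scripts to look and compute and a tool call to move; the robot and the scene stay as the last step left them, time stands still between calls to the robot, and variables do not carry over. Pictures are saved under pics/ and viewed, at most 14 in all, crops included, and the job is handed in when it is done.

Besides the shell and the picture viewer there is one more tool, called as name([rows], argument=value, ...), one row to a line, values as JSON. jog_arm: Moves the arm, as the interface text tells. Its arguments: {"type":"object","properties":{"commands":{"type":"array","items":{"type":"array"}}},"required":["commands"]}

```bash
mkdir -p pics; cat > h.py <<'E'
import numpy as np, cv2
from workcell import *
from scipy.spatial.transform import Rotation as R
def shot(n):
    o=get_obs(); d=get_image(n); return o,d
def rot(v):
    v=np.array(v,float)
    if v.shape==(3,3): return v
    return R.from_rotvec(v).as_matrix() if v.size==3 else None
def cloud(n):
    o,d=shot(n); z=d['z_map']; K=np.array(d['intrinsics'])
    v,u=np.mgrid[:z.shape[0],:z.shape[1]]
    P=np.stack([(u-K[0,2])/K[0,0]*z,(v-K[1,2])/K[1,1]*z,z],-1)
    if 'mount' in d:
        M=np.array(d['mount']); P=P@M[:3,:3].T+M[:3,3]
        P=P@rot(o['orientation']).T+o['ee_pos']
    else: P=P@rot(d['orientation']).T+d['eye']
    return d['image'],P,z
E
python3 - <<'E'
from h import *
o=get_obs(); print(o, pinch_z)
for n in('top','scene'):
    d=get_image(n); cv2.imwrite(f'pics/{n}0.png',d['image']); print(n,d['intrinsics'],d['eye'],d['orientation'])
E
```

```text
{'t': 0.0, 'qpos': array([ 1.21900071e+00,  4.23816372e-01,  1.63068713e+00,  1.31587476e-05,
        1.08863359e+00, -1.89940068e-02]), 'qvel': array([-0.00087221, -0.0009726 , -0.0004937 ,  0.00113638,  0.00012377,
       -0.00222465]), 'joint_torque': array([-1.99726193e-03, -5.44634342e+01, -2.73659223e+01,  6.42745988e-02,
        2.28965271e-02, -1.38209793e-04]), 'ee_pos': array([203.95629414, 590.18612649, 221.91811789]), 'orientation': array([-5.20314660e-01, -3.09790425e+00,  2.38082986e-03]), 'ft_force': array([ 0.03911999, -0.42562239, -0.39266403]), 'moment': array([-0.00213564,  0.00336002, -0.00134516]), 'grasp_force': 0.0, 'width': 87.88858254180879} 18.700000000000003
top [[419.56792831   0.         317.57883047]
 [  0.         419.56792831 198.03055709]
 [  0.           0.           1.        ]] [265.15834843 -22.59142445 991.13519136] [-2.10536585  2.12673838 -0.19619367]
scene [[432.10845484   0.         316.31154725]
 [  0.         432.10845484 202.78301448]
 [  0.           0.           1.        ]] [ -67.05218205 -567.47006497  458.33967605] [-1.92530717  0.77715486 -0.51278165]
```

View pics/top0.png

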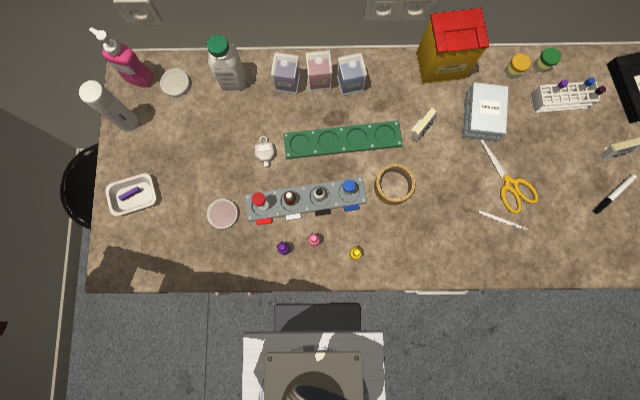

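View pics/scene0.png

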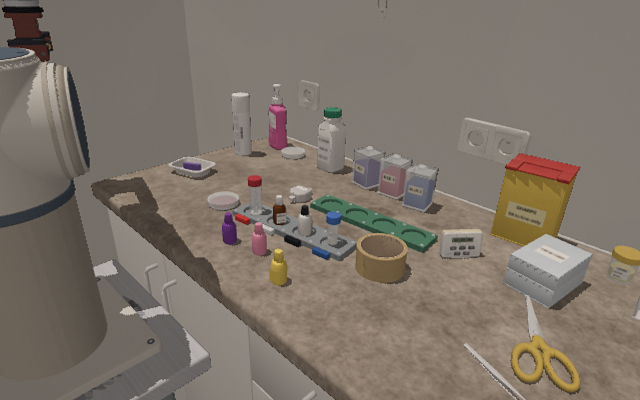

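The top view shows the grey rack with, left to right, red (259,199), amber with white cap (289,198), black cap (319,193) and blue (349,187). The matching tabs are in front, and the green rack is behind at (343,139). The look-alikes are purple (284,247), pink (314,240) and yellow (356,253), all standing off the rack. There is a roll at (395,183) near the blue tube.

```bash
python3 - <<'E'
from h import *
im,P,z=cloud('top')
cv2.imwrite('pics/crop.png',cv2.resize(im[110:265,230:420],None,fx=4,fy=4,interpolation=cv2.INTER_CUBIC)[:600])
hsv=cv2.cvtColor(im,cv2.COLOR_BGR2HSV)
g=cv2.inRange(hsv,(60,70,30),(90,255,255)); g[:118]=0;g[160:]=0;g[:,:280]=0;g[:,410:]=0
g=cv2.morphologyEx(g,cv2.MORPH_CLOSE,np.ones((9,9)))
pts=P[(g>0)&(z>0)]; pts=pts[(pts[:,2]>0)&(pts[:,2]<25)]
r=cv2.minAreaRect(pts[:,:2].astype(np.float32)); print('green',r,np.median(pts[:,2]))
# things between z 20..120 around grey rack
h=P[...,2]
roi=np.zeros(h.shape,np.uint8); roi[155:270,200:420]=1
m=((h>22)&(h<130)&(roi>0)).astype(np.uint8)
n,l,s,c=cv2.connectedComponentsWithStats(m)
for i in range(1,n):
    if s[i,4]<15: continue
    q=P[l==i]; hz=np.percentile(q[:,2],95); t=q[q[:,2]>hz-6]
    print(c[i].round(),s[i,4],'top',hz.round(1),'xy',np.median(t[:,:2],0).round(1), 'ext',q[:,:2].min(0).round(),q[:,:2].max(0).round())
k=((h>7)&(h<16)&(roi>0)); k[:,:240]=0;k[:,370:]=0;k[230:]=0
pts=P[k]; r=cv2.minAreaRect(pts[:,:2].astype(np.float32)); print('grey+tabs',r,np.median(pts[:,2]))
tabs={'red':((0,150,100),(8,255,255)),'blue':((105,150,80),(125,255,255))}
for n,(a,b) in tabs.items():
    t=cv2.inRange(hsv,a,b)>0; t&=(h>5)&(h<18)&(roi>0); t[:200]&=False
    print(n,P[t].mean(0),t.sum())
E
```

```text
green ((603.0059204101562, -78.39012145996094), (65.10749053955078, 287.4499206542969), 5.845884323120117) 9.704369856742574
[263. 157.] 54 top 26.0 xy [556.8 114.4] ext [549.  96.] [562. 134.]
[395. 183.] 541 top 49.0 xy [ 484.3 -195.2] ext [ 438. -239.] [ 529. -150.]
[348. 187.] 143 top 72.9 xy [474.4 -86.3] ext [460. -98.] [487. -73.]
[319. 194.] 131 top 67.1 xy [462.4 -18.9] ext [449. -35.] [479.  -5.]
[260. 201.] 209 top 92.3 xy [441.2 114.9] ext [427. 100.] [454. 130.]
[290. 198.] 131 top 67.0 xy [453.9  50.9] ext [440.  35.] [467.  62.]
[314. 240.] 121 top 61.9 xy [355.9  -5.7] ext [342. -18.] [369.   7.]
[283. 248.] 128 top 62.1 xy [336.7  64.3] ext [324.  51.] [355.  78.]
[355. 253.] 127 top 62.7 xy [ 324.2 -100. ] ext [ 311. -112.] [338. -86.]
grey+tabs ((492.7154235839844, 20.118301391601562), (163.3689422607422, 286.4781188964844), 8.218114852905273) 11.225527295037068
red [403.46727879 112.34302243  11.03409064] 79
blue [433.78377043 -94.9440129   11.51438901] 57
```

View pics/crop.png

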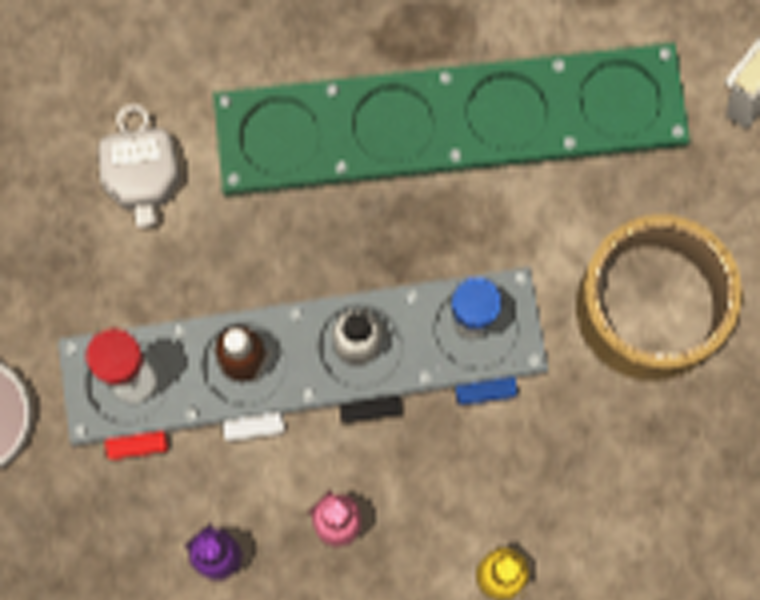

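The close crop confirms the order red, white, black, blue, with the matching tabs. The three look-alikes are off the rack. I'll turn the tool so its closing axis lies along rack x (across the row), then go above the vial.

jog_arm([
  [1,[0,0,0],[0,0,0.174]],
  [1,[0,0,0],[0,0,0.174]],
  [1,[0,0,0],[0,0,0.174]],
  [1,[0,0,0],[0,0,0.174]],
  [1,[0,0,0],[0,0,0.174]],
  [1,[0,0,0],[0,0,0.174]],
  [1,[0,0,0],[0,0,0.174]],
  [1,[0,0,0],[0,0,0.174]],
])

```text
t: 0.95
ee_pos: [204.1, 590.5, 222.3]
orientation: [2.062, 2.37, -0.001]
ft_force: [0.3, 0.3, -0.4]
width: 87.9
grasp_force: 0.0
```

jog_arm([
  [1,[-0.2,0.06,0],[0,0,0]],
  [1,[-0.37,0.12,0],[0,0,0]],
  [1,[-0.37,0.12,0],[0,0,0]],
  [1,[-0.37,0.12,0],[0,0,0]],
  [1,[-0.37,0.12,0],[0,0,0]],
  [1,[-0.37,0.12,0],[0,0,0]],
  [1,[-0.37,0.12,0],[0,0,0]],
  [1,[-0.37,0.12,0],[0,0,0]],
  [1,[-0.37,0.12,0],[0,0,0]],
  [1,[-0.37,0.12,0],[0,0,0]],
])

```text
t: 1.95
ee_pos: [368.2, 256.3, 222.7]
orientation: [2.055, 2.376, -0.0]
ft_force: [0.3, -0.4, -0.2]
width: 87.9
grasp_force: 0.0
```

jog_arm([
  [1,[-0.37,0.12,0],[0,0,0]],
  [1,[-0.37,0.12,0],[0,0,0]],
  [1,[-0.37,0.12,0],[0,0,0]],
  [1,[-0.3,0.12,0],[0,0,0]],
  [1,[-0.1,0.04,0],[0,0,0]],
  [1,[0,0,0],[0,0,0]],
])

```text
t: 2.55
ee_pos: [441.4, 115.1, 222.5]
orientation: [-2.058, -2.373, 0.0]
ft_force: [-0.0, 0.7, -0.3]
width: 87.7
grasp_force: 0.0
```

```bash
cat >> h.py <<'E'
T=dict(vial=(441.2,114.9),tube=(474.4,-86.3),amber=(453.5,50.2),dropper=(462.4,-18.9))
def off(x,y,z,head=None):
    o=get_obs(); M=rot(o['orientation']); d=np.array([x,y,z])-o['ee_pos']
    hd=np.degrees(np.arctan2(M[1,1],M[0,1]))
    print('t',round(o['t'],1),'ee',o['ee_pos'].round(1),'head',hd.round(2),'zax',M[:,2].round(3),'w',round(o['width'],1),'g',round(o['grasp_force'],1),
     'tool shift/100:',(M.T@d/100).round(3),'' if head is None else 'rz %.3f'%((hd-head)/45))
E
python3 - <<'E'
from h import *
off(*T['vial'],52,8.3)
im,P,z=cloud('wrist'); cv2.imwrite('pics/w1.png',im); np.save('w1.npy',P)
E
```

```text
t 2.5 ee [441.4 115.1 222.5] head 8.14 zax [-0.  0. -1.] w 87.7 g 0.0 tool shift/100: [-0.002 -0.002  1.705] rz -0.003
```

View pics/w1.png

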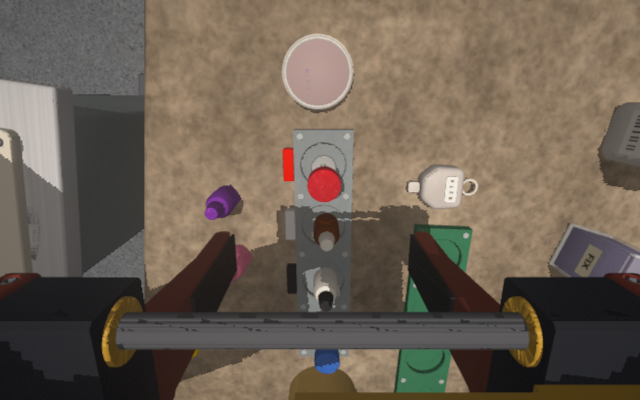

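Wrist view: the red cap is at (324,184), amber at (327,232), black at (325,290), and the rack lies parallel to the fingers' sweep. I'll cross-check the cap positions from this depth map.

```bash
python3 - <<'E'
from h import *
P=np.load('w1.npy'); im=cv2.imread('pics/w1.png'); hsv=cv2.cvtColor(im,cv2.COLOR_BGR2HSV)
for n,(r0,r1,c0,c1),zt in (('vial',(160,205,300,350),91),('amber',(210,255,305,350),67),('dropper',(260,312,300,350),67)):
    q=P[r0:r1,c0:c1].reshape(-1,3); q=q[abs(q[:,2]-zt)<5]; print(n,len(q),q.mean(0).round(1),(q.min(0)).round(),q.max(0).round())
g=cv2.inRange(hsv,(60,70,20),(90,255,255)); g[:,:405]=0
q=P[(g>0)&(abs(P[...,2]-12)<5)]; print('green',q.min(0).round(),q.max(0).round()); print(cv2.minAreaRect(q[:,:2].astype(np.float32)))
E
```

```text
vial 892 [442.7 117.3  90. ] [428. 102.  86.] [458. 132.  92.]
amber 147 [454.6  52.2  65.5] [448.  44.  62.] [461.  58.  68.]
dropper 129 [463.8 -15.5  65.7] [457. -23.  62.] [470. -10.  68.]
green [ 558. -167.    7.] [644.  70.  14.]
((601.0884399414062, -48.501953125), (65.17403411865234, 233.4424591064453), 5.536077976226807)
```

jog_arm([
  [1,[0.01,0.01,0.2],[0,0,0]],
  [1,[0,0,0.3],[0,0,0]],
  [1,[0,0,0.3],[0,0,0]],
  [1,[0,0,0.3],[0,0,0]],
  [1,[0,0,0.3],[0,0,0]],
  [1,[0,0,0.3],[0,0,0]],
  [1,[0,0,0.2],[0,0,0]],
  [1,[0,0,0],[0,0,0]],
])

```text
t: 3.4
ee_pos: [439.4, 117.9, 30.6]
orientation: [-2.051, -2.376, 0.007]
ft_force: [-0.6, 0.5, 0.1]
width: 87.8
grasp_force: 0.0
```

jog_arm([
  [-1,[0,0,0],[0,0,0]],
  [-1,[0,0,0],[0,0,0]],
  [-1,[0,0,0],[0,0,0]],
  [-1,[0,0,0],[0,0,0]],
  [-1,[0,0,0],[0,0,0]],
  [-1,[0,0,0],[0,0,0]],
  [-1,[0,0,0],[0,0,0]],
  [-1,[0,0,0],[0,0,0]],
])

```text
t: 4.2
ee_pos: [442.0, 117.0, 32.7]
orientation: [2.055, 2.376, 0.0]
ft_force: [-0.5, 0.3, 0.6]
width: 29.0
grasp_force: 30.0
```

jog_arm([
  [-1,[0,0,-0.1],[0,0,0]],
  [-1,[0,0,-0.2],[0,0,0]],
  [-1,[0,0,-0.25],[0,0,0]],
  [-1,[0,0,-0.25],[0,0,0]],
  [-1,[0,0,-0.15],[0,0,0]],
  [-1,[0,0,-0.05],[0,0,0]],
  [-1,[-0.1,0.04,0],[0,0,0]],
  [-1,[-0.2,0.08,0],[0,0,0]],
  [-1,[-0.28,0.11,0],[0,0,0]],
  [-1,[-0.28,0.11,0],[0,0,0]],
])

```text
t: 5.2
ee_pos: [487.9, 35.5, 131.7]
orientation: [-2.053, -2.376, 0.002]
ft_force: [0.1, -0.0, -0.3]
width: 28.9
grasp_force: 30.0
```

jog_arm([
  [-1,[-0.28,0.11,0],[0,0,0]],
  [-1,[-0.28,0.11,0],[0,0,0]],
  [-1,[-0.28,0.11,0],[0,0,0]],
  [-1,[-0.28,0.11,0],[0,0,0]],
  [-1,[-0.28,0.11,0],[0,0,0]],
  [-1,[-0.28,0.11,0],[0,0,0]],
  [-1,[-0.28,0.11,0],[0,0,0]],
  [-1,[-0.26,0.11,0],[0,0,0]],
  [-1,[-0.12,0.06,0],[0,0,0]],
  [-1,[0,0,0],[0,0,0]],
])

```text
t: 6.2
ee_pos: [614.8, -182.6, 131.5]
orientation: [-2.057, -2.374, 0.001]
ft_force: [-0.5, 0.1, 0.0]
width: 29.0
grasp_force: 30.0
```

```bash
python3 - <<'E'
from h import *
off(614,-181.5,34)
im,P,z=cloud('wrist'); cv2.imwrite('pics/w2.png',im); np.save('w2.npy',P)
hsv=cv2.cvtColor(im,cv2.COLOR_BGR2HSV)
g=cv2.inRange(hsv,(60,70,15),(90,255,255))
q=P[(g>0)&(abs(P[...,2]-11)<5)&(P[...,0]>540)&(P[...,0]<660)]; print('green',q.min(0).round(),q.max(0).round()); print(cv2.minAreaRect(q[:,:2].astype(np.float32)))
E
```

```text
t 6.2 ee [ 614.8 -182.6  131.5] head 8.19 zax [-0.001  0.    -1.   ] w 29.0 g 30.0 tool shift/100: [ 0.012 -0.005  0.975] 
green [ 570. -220.    6.] [649. -36.  14.]
((609.8916015625, -128.44627380371094), (63.407203674316406, 180.35015869140625), 5.632671356201172)
```

View pics/w2.png

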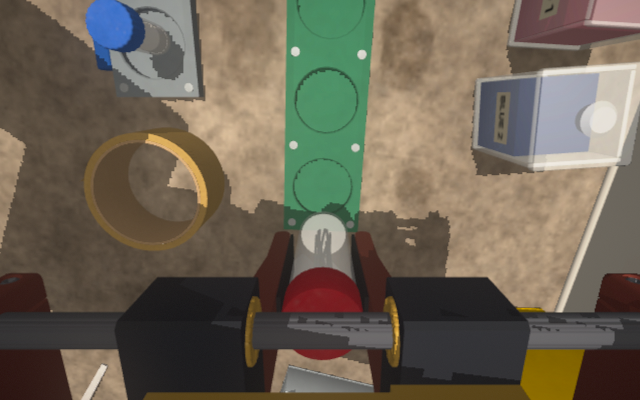

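The pocket ring is at (323,185), with the vial hanging just short of it (perspective), and the blue carton sits beyond at x px 475. I'll check that the hand body clears the cartons.

```bash
python3 - <<'E'
from h import *
im,P,z=cloud('top')
m=(P[...,2]>25)&(P[...,0]>640)&(P[...,0]<760)&(P[...,1]>-320)&(P[...,1]<160)
for y in range(-320,160,40):
    q=P[m&(P[...,1]>=y)&(P[...,1]<y+40)]
    if len(q)>4: print(y,len(q),q.min(0).round(),q.max(0).round())
P=np.load('w2.npy'); q=P[60:180,470:560].reshape(-1,3); q=q[q[:,2]>30]; print('wrist carton',np.percentile(q,[2,50,98],axis=0).round())
E
```

```text
-200 26 [ 640. -197.  466.] [ 649. -161.  479.]
-160 97 [ 641. -153.   38.] [ 759. -120.  478.]
-120 352 [ 720. -120.   43.] [760. -80. 105.]
-80 161 [721. -80.  32.] [759. -40.  96.]
-40 67 [742. -38.  88.] [760.  -3. 106.]
wrist carton [[ 722. -130.   33.]
 [ 729. -103.   80.]
 [ 743.  -77.   92.]]
```

jog_arm([
  [-1,[0.01,0,0.1],[0,0,0]],
  [-1,[0,0,0.2],[0,0,0]],
  [-1,[0,0,0.2],[0,0,0]],
  [-1,[0,0,0.2],[0,0,0]],
  [-1,[0,0,0.15],[0,0,0]],
  [-1,[0,0,0.08],[0,0,0]],
  [-1,[0,0,0.03],[0,0,0]],
  [-1,[0,0,0.01],[0,0,0]],
  [-1,[0,0,0.01],[0,0,0]],
  [-1,[0,0,0],[0,0,0]],
])

```text
t: 7.3
ee_pos: [615.1, -180.3, 35.3]
orientation: [2.054, 2.375, 0.001]
ft_force: [0.0, 0.3, -0.7]
width: 29.2
grasp_force: 30.0
```

jog_arm([
  [0,[0,0,0],[0,0,0]],
  [0,[0,0,0],[0,0,0]],
  [0,[0,0,0],[0,0,0]],
  [1,[0,0,0],[0,0,0]],
  [1,[0,0,0],[0,0,0]],
  [1,[0,0,0],[0,0,0]],
  [1,[0,0,-0.1],[0,0,0]],
  [1,[0,0,-0.3],[0,0,0]],
  [1,[0,0,-0.3],[0,0,0]],
  [1,[0,0,-0.3],[0,0,0]],
])

```text
t: 8.3
ee_pos: [614.6, -180.1, 136.4]
orientation: [2.055, 2.376, 0.0]
ft_force: [0.9, -0.5, 1.5]
width: 87.7
grasp_force: 0.0
```

```bash
python3 - <<'E'
from h import *
off(454,51.2,130)
E
```

```text
t 8.3 ee [ 614.6 -180.1  136.4] head 8.29 zax [ 0. -0. -1.] w 87.7 g 0.0 tool shift/100: [ 2.521 -1.255  0.063]
```

jog_arm([
  [1,[0.15,-0.08,0],[0,0,0]],
  [1,[0.28,-0.14,0],[0,0,0]],
  [1,[0.28,-0.14,0],[0,0,0]],
  [1,[0.28,-0.14,0],[0,0,0]],
  [1,[0.28,-0.14,0],[0,0,0]],
  [1,[0.28,-0.14,0],[0,0,0]],
  [1,[0.28,-0.14,0],[0,0,0]],
  [1,[0.28,-0.14,0],[0,0,0]],
  [1,[0.28,-0.14,0],[0,0,0]],
  [1,[0.13,-0.055,0],[0,0,0]],
])

```text
t: 9.3
ee_pos: [452.6, 52.4, 135.2]
orientation: [-2.053, -2.377, 0.0]
ft_force: [-0.6, 0.2, 0.6]
width: 87.6
grasp_force: 0.0
```

jog_arm([
  [1,[0,0,0.1],[0,0,0]],
  [1,[0,0,0.25],[0,0,0]],
  [1,[0,0,0.25],[0,0,0]],
  [1,[0,0,0.25],[0,0,0]],
  [1,[0,0,0.2],[0,0,0]],
  [1,[0,0,0.1],[0,0,0]],
  [1,[0,0,0],[0,0,0]],
])

```text
t: 10.0
ee_pos: [453.8, 50.4, 18.3]
orientation: [-2.055, -2.374, 0.003]
ft_force: [-0.7, -0.0, 0.4]
width: 87.6
grasp_force: 0.0
```

jog_arm([
  [-1,[0,0,0],[0,0,0]],
  [-1,[0,0,0],[0,0,0]],
  [-1,[0,0,0],[0,0,0]],
  [-1,[0,0,0],[0,0,0]],
  [-1,[0,0,0],[0,0,0]],
  [-1,[0,0,0],[0,0,0]],
  [-1,[0,0,0],[0,0,0]],
  [-1,[0,0,0],[0,0,0]],
])

```text
t: 10.8
ee_pos: [454.1, 51.1, 19.7]
orientation: [2.055, 2.376, 0.0]
ft_force: [-0.2, -0.0, 0.3]
width: 27.3
grasp_force: 18.6
```

```bash
python3 - <<'E'
from h import *
off(608,-112,22)
E
```

```text
t 10.8 ee [454.1  51.1  19.7] head 8.3 zax [ 0. -0. -1.] w 27.3 g 18.6 tool shift/100: [-1.836  1.287 -0.023]
```

jog_arm([
  [-1,[0,0,0],[0,0,0]],
  [-1,[0,0,-0.1],[0,0,0]],
  [-1,[0,0,-0.2],[0,0,0]],
  [-1,[0,0,-0.25],[0,0,0]],
  [-1,[0,0,-0.2],[0,0,0]],
  [-1,[0,0,-0.1],[0,0,0]],
  [-1,[0,0,-0.05],[0,0,0]],
  [-1,[-0.1,0.07,0],[0,0,0]],
  [-1,[-0.22,0.155,0],[0,0,0]],
  [-1,[-0.22,0.155,0],[0,0,0]],
])

```text
t: 11.8
ee_pos: [499.8, 2.3, 108.9]
orientation: [-2.053, -2.377, 0.001]
ft_force: [0.3, -0.6, -1.2]
width: 27.3
grasp_force: 30.0
```

jog_arm([
  [-1,[-0.22,0.155,0],[0,0,0]],
  [-1,[-0.22,0.155,0],[0,0,0]],
  [-1,[-0.22,0.155,0],[0,0,0]],
  [-1,[-0.22,0.155,0],[0,0,0]],
  [-1,[-0.22,0.155,0],[0,0,0]],
  [-1,[-0.14,0.1,0],[0,0,0]],
  [-1,[-0.056,0.032,0],[0,0,0]],
  [-1,[0,0,0],[0,0,0]],
])

```text
t: 12.6
ee_pos: [607.7, -112.9, 108.4]
orientation: [-2.055, -2.374, 0.001]
ft_force: [-0.6, 0.5, 0.3]
width: 26.9
grasp_force: 30.0
```

```bash
python3 - <<'E'
from h import *
off(608,-112,21)
im,P,z=cloud('wrist'); cv2.imwrite('pics/w3.png',im)
E
```

```text
t 12.6 ee [ 607.7 -112.9  108.4] head 8.23 zax [-0.002  0.    -1.   ] w 26.9 g 30.0 tool shift/100: [0.008 0.006 0.874]
```

View pics/w3.png

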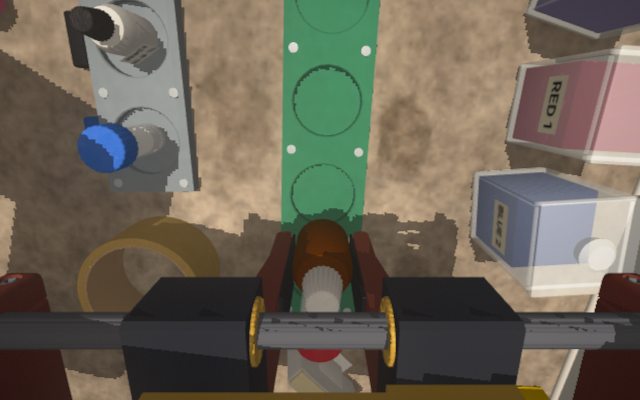

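The amber bottle hangs upright at (323,265) with the vial standing behind it. The hand will end at about x = 697, clear of the cartons (x ≥ 720). Placing it.

jog_arm([
  [-1,[0.008,0,0.1],[0,0,0]],
  [-1,[0,0,0.2],[0,0,0]],
  [-1,[0,0,0.2],[0,0,0]],
  [-1,[0,0,0.17],[0,0,0]],
  [-1,[0,0,0.12],[0,0,0]],
  [-1,[0,0,0.06],[0,0,0]],
  [-1,[0,0,0.02],[0,0,0]],
  [-1,[0,0,0],[0,0,0]],
  [-1,[0,0,0],[0,0,0]],
])

```text
t: 13.55
ee_pos: [608.4, -111.3, 23.4]
orientation: [2.054, 2.375, 0.001]
ft_force: [-0.1, 1.2, -1.2]
width: 26.9
grasp_force: 30.0
```

jog_arm([
  [0,[0,0,0],[0,0,0]],
  [0,[0,0,0],[0,0,0]],
  [0,[0,0,0],[0,0,0]],
  [1,[0,0,0],[0,0,0]],
  [1,[0,0,0],[0,0,0]],
  [1,[0,0,0],[0,0,0]],
  [1,[0,0,-0.1],[0,0,0]],
  [1,[0,0,-0.3],[0,0,0]],
  [1,[0,0,-0.35],[0,0,0]],
  [1,[0,0,-0.35],[0,0,0]],
])

```text
t: 14.55
ee_pos: [607.5, -111.2, 134.3]
orientation: [-2.055, -2.376, 0.0]
ft_force: [0.5, 0.0, 1.1]
width: 87.7
grasp_force: 0.0
```

```bash
python3 - <<'E'
from h import *
off(463,-17.2,20)
E
```

```text
t 14.6 ee [ 607.5 -111.2  134.3] head 8.3 zax [-0.  0. -1.] w 87.7 g 0.0 tool shift/100: [ 1.138 -1.294  1.143]
```

jog_arm([
  [1,[0.08,-0.09,0],[0,0,0]],
  [1,[0.19,-0.215,0],[0,0,0]],
  [1,[0.19,-0.215,0],[0,0,0]],
  [1,[0.19,-0.215,0],[0,0,0]],
  [1,[0.19,-0.215,0],[0,0,0]],
  [1,[0.19,-0.215,0],[0,0,0]],
  [1,[0.108,-0.129,0],[0,0,0]],
])

```text
t: 15.25
ee_pos: [460.4, -16.3, 132.3]
orientation: [-2.053, -2.375, 0.002]
ft_force: [0.5, 0.1, 0.3]
width: 87.9
grasp_force: 0.0
```

jog_arm([
  [1,[0,0,0.1],[0,0,0]],
  [1,[0,0,0.25],[0,0,0]],
  [1,[0,0,0.25],[0,0,0]],
  [1,[0,0,0.25],[0,0,0]],
  [1,[0,0,0.19],[0,0,0]],
  [1,[0,0,0.1],[0,0,0]],
  [1,[0,0,0],[0,0,0]],
])

```text
t: 15.95
ee_pos: [462.7, -17.5, 17.2]
orientation: [-2.054, -2.374, 0.002]
ft_force: [0.6, -0.2, -0.9]
width: 87.8
grasp_force: 0.0
```

jog_arm([
  [-1,[0,0,0],[0,0,0]],
  [-1,[0,0,0],[0,0,0]],
  [-1,[0,0,0],[0,0,0]],
  [-1,[0,0,0],[0,0,0]],
  [-1,[0,0,0],[0,0,0]],
  [-1,[0,0,0],[0,0,0]],
  [-1,[0,0,0],[0,0,0]],
  [-1,[0,0,0],[0,0,0]],
  [-1,[0,0,0],[0,0,0]],
])

```text
t: 16.85
ee_pos: [463.4, -17.3, 18.7]
orientation: [-2.055, -2.376, -0.0]
ft_force: [0.2, -0.3, 1.0]
width: 26.9
grasp_force: 30.0
```

```bash
python3 - <<'E'
from h import *
off(601,-42,21)
E
```

```text
t 16.9 ee [463.4 -17.3  18.7] head 8.29 zax [ 0.  0. -1.] w 26.9 g 30.0 tool shift/100: [-0.443  1.326 -0.023]
```

jog_arm([
  [-1,[0,0,-0.1],[0,0,0]],
  [-1,[0,0,-0.2],[0,0,0]],
  [-1,[0,0,-0.25],[0,0,0]],
  [-1,[0,0,-0.2],[0,0,0]],
  [-1,[0,0,-0.1],[0,0,0]],
  [-1,[0,0,-0.05],[0,0,0]],
  [-1,[-0.03,0.1,0],[0,0,0]],
  [-1,[-0.06,0.18,0],[0,0,0]],
  [-1,[-0.06,0.18,0],[0,0,0]],
  [-1,[-0.06,0.18,0],[0,0,0]],
])

```text
t: 17.85
ee_pos: [530.5, -29.0, 107.6]
orientation: [-2.054, -2.375, 0.001]
ft_force: [-0.3, 0.0, -0.3]
width: 27.7
grasp_force: 30.0
```

jog_arm([
  [-1,[-0.06,0.18,0],[0,0,0]],
  [-1,[-0.06,0.18,0],[0,0,0]],
  [-1,[-0.06,0.18,0],[0,0,0]],
  [-1,[-0.04,0.1,0],[0,0,0]],
  [-1,[-0.013,0.046,0],[0,0,0]],
  [-1,[0,0,0],[0,0,0]],
  [-1,[0,0,0],[0,0,0]],
])

```text
t: 18.55
ee_pos: [600.0, -41.9, 108.2]
orientation: [-2.054, -2.375, 0.001]
ft_force: [-0.6, 0.0, -0.3]
width: 27.2
grasp_force: 30.0
```

```bash
python3 - <<'E'
from h import *
off(601,-42,20)
im,P,z=cloud('wrist'); cv2.imwrite('pics/w4.png',im)
E
```

```text
t 18.6 ee [600.  -41.9 108.2] head 8.29 zax [-0.001  0.    -1.   ] w 27.2 g 30.0 tool shift/100: [-0.003  0.011  0.882]
```

View pics/w4.png

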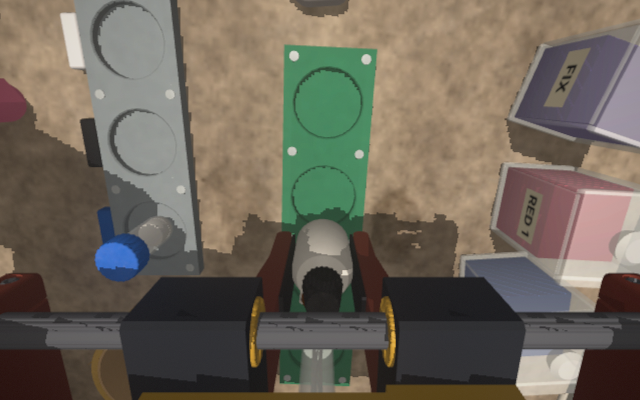

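The white bottle hangs upright at (323,255) over its pocket, and only the blue tube is left at (122,258). Placing it.

jog_arm([
  [-1,[0,0.01,0.1],[0,0,0]],
  [-1,[0,0,0.2],[0,0,0]],
  [-1,[0,0,0.2],[0,0,0]],
  [-1,[0,0,0.17],[0,0,0]],
  [-1,[0,0,0.12],[0,0,0]],
  [-1,[0,0,0.06],[0,0,0]],
  [-1,[0,0,0.03],[0,0,0]],
  [-1,[0,0,0],[0,0,0]],
  [-1,[0,0,0],[0,0,0]],
])

```text
t: 19.5
ee_pos: [602.4, -41.9, 21.2]
orientation: [2.054, 2.376, 0.001]
ft_force: [0.2, 0.5, -0.7]
width: 26.9
grasp_force: 30.0
```

jog_arm([
  [0,[0,0,0],[0,0,0]],
  [0,[0,0,0],[0,0,0]],
  [0,[0,0,0],[0,0,0]],
  [1,[0,0,0],[0,0,0]],
  [1,[0,0,0],[0,0,0]],
  [1,[0,0,0],[0,0,0]],
  [1,[0,0,-0.1],[0,0,0]],
  [1,[0,0,-0.3],[0,0,0]],
  [1,[0,0,-0.35],[0,0,0]],
  [1,[0,0,-0.35],[0,0,0]],
])

```text
t: 20.5
ee_pos: [601.6, -41.8, 132.2]
orientation: [-2.055, -2.376, 0.0]
ft_force: [0.5, -0.2, 0.6]
width: 87.6
grasp_force: 0.0
```

```bash
python3 - <<'E'
from h import *
off(475,-85,44)
E
```

```text
t 20.5 ee [601.6 -41.8 132.2] head 8.29 zax [-0.  0. -1.] w 87.6 g 0.0 tool shift/100: [-0.245 -1.315  0.883]
```

jog_arm([
  [1,[-0.02,-0.1,0],[0,0,0]],
  [1,[-0.04,-0.215,0],[0,0,0]],
  [1,[-0.04,-0.215,0],[0,0,0]],
  [1,[-0.04,-0.215,0],[0,0,0]],
  [1,[-0.04,-0.215,0],[0,0,0]],
  [1,[-0.04,-0.215,0],[0,0,0]],
  [1,[-0.025,-0.14,0],[0,0,0]],
])

```text
t: 21.2
ee_pos: [473.2, -85.3, 130.4]
orientation: [-2.055, -2.375, 0.001]
ft_force: [0.5, -0.6, 0.1]
width: 87.8
grasp_force: 0.0
```

jog_arm([
  [1,[0,0,0.1],[0,0,0]],
  [1,[0,0,0.25],[0,0,0]],
  [1,[0,0,0.25],[0,0,0]],
  [1,[0,0,0.2],[0,0,0]],
  [1,[0,0,0.08],[0,0,0]],
  [1,[0,0,0],[0,0,0]],
])

```text
t: 21.8
ee_pos: [475.0, -84.8, 41.3]
orientation: [-2.054, -2.375, 0.002]
ft_force: [-0.2, -0.3, 0.0]
width: 88.2
grasp_force: 0.0
```

jog_arm([
  [-1,[0,0,0],[0,0,0]],
  [-1,[0,0,0],[0,0,0]],
  [-1,[0,0,0],[0,0,0]],
  [-1,[0,0,0],[0,0,0]],
  [-1,[0,0,0],[0,0,0]],
  [-1,[0,0,0],[0,0,0]],
  [-1,[0,0,0],[0,0,0]],
  [-1,[0,0,0],[0,0,0]],
  [-1,[0,0,0],[0,0,0]],
])

```text
t: 22.7
ee_pos: [475.3, -85.1, 42.7]
orientation: [-2.055, -2.376, 0.0]
ft_force: [-0.2, 0.6, 0.7]
width: 26.9
grasp_force: 30.0
```

```bash
python3 - <<'E'
from h import *
off(594,27.5,45)
E
```

```text
t 22.7 ee [475.3 -85.1  42.7] head 8.29 zax [-0. -0. -1.] w 26.9 g 30.0 tool shift/100: [ 0.943  1.337 -0.023]
```

jog_arm([
  [-1,[0,0,-0.1],[0,0,0]],
  [-1,[0,0,-0.2],[0,0,0]],
  [-1,[0,0,-0.25],[0,0,0]],
  [-1,[0,0,-0.2],[0,0,0]],
  [-1,[0,0,-0.1],[0,0,0]],
  [-1,[0,0,-0.05],[0,0,0]],
  [-1,[0.06,0.09,0],[0,0,0]],
  [-1,[0.13,0.185,0],[0,0,0]],
  [-1,[0.13,0.185,0],[0,0,0]],
  [-1,[0.13,0.185,0],[0,0,0]],
])

```text
t: 23.7
ee_pos: [533.1, -30.1, 131.6]
orientation: [-2.054, -2.375, 0.001]
ft_force: [-0.1, 0.4, 0.2]
width: 27.3
grasp_force: 30.0
```

jog_arm([
  [-1,[0.13,0.185,0],[0,0,0]],
  [-1,[0.13,0.185,0],[0,0,0]],
  [-1,[0.13,0.185,0],[0,0,0]],
  [-1,[0.07,0.1,0],[0,0,0]],
  [-1,[0.033,0.037,0],[0,0,0]],
  [-1,[0,0,0],[0,0,0]],
  [-1,[0,0,0],[0,0,0]],
])

```text
t: 24.4
ee_pos: [593.2, 27.2, 132.2]
orientation: [-2.055, -2.375, 0.001]
ft_force: [-0.4, -0.2, 0.1]
width: 27.6
grasp_force: 30.0
```

```bash
python3 - <<'E'
from h import *
off(594,27.5,44)
im,P,z=cloud('wrist'); cv2.imwrite('pics/w5.png',im)
E
```

```text
t 24.4 ee [593.2  27.2 132.2] head 8.28 zax [-0.001 -0.    -1.   ] w 27.6 g 30.0 tool shift/100: [0.002 0.009 0.882]
```

View pics/w5.png

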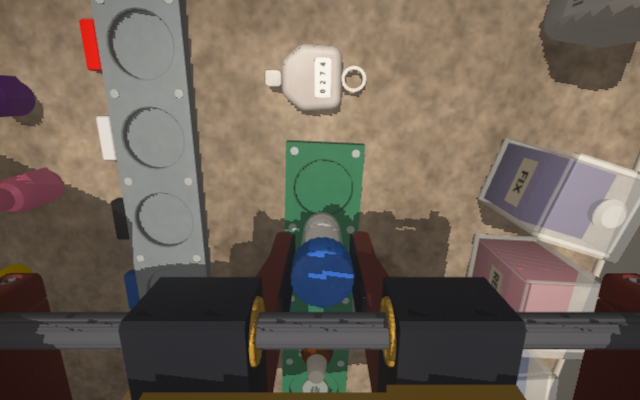

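The tube is upright at (322,265) above the last pocket (323,187). Placing it.

jog_arm([
  [-1,[0,0.01,0.1],[0,0,0]],
  [-1,[0,0,0.2],[0,0,0]],
  [-1,[0,0,0.2],[0,0,0]],
  [-1,[0,0,0.17],[0,0,0]],
  [-1,[0,0,0.12],[0,0,0]],
  [-1,[0,0,0.06],[0,0,0]],
  [-1,[0,0,0.03],[0,0,0]],
  [-1,[0,0,0],[0,0,0]],
  [-1,[0,0,0],[0,0,0]],
])

```text
t: 25.35
ee_pos: [595.5, 27.7, 45.3]
orientation: [2.054, 2.376, 0.001]
ft_force: [-0.2, 0.4, -0.4]
width: 27.5
grasp_force: 30.0
```

jog_arm([
  [0,[0,0,0],[0,0,0]],
  [0,[0,0,0],[0,0,0]],
  [0,[0,0,0],[0,0,0]],
  [1,[0,0,0],[0,0,0]],
  [1,[0,0,0],[0,0,0]],
  [1,[0,0,0],[0,0,0]],
  [1,[0,0,-0.1],[0,0,0]],
  [1,[0,0,-0.3],[0,0,0]],
  [1,[0,0,-0.35],[0,0,0]],
  [1,[0,0,-0.35],[0,0,0]],
])

```text
t: 26.35
ee_pos: [594.7, 27.7, 156.3]
orientation: [-2.055, -2.376, 0.001]
ft_force: [0.5, 0.3, -0.8]
width: 87.3
grasp_force: 0.0
```

jog_arm([
  [1,[0.1,-0.1,-0.1],[0,0,0]],
  [1,[0.3,-0.2,-0.1],[0,0,0]],
  [1,[0.3,-0.2,0],[0,0,0]],
  [1,[0.3,-0.2,0],[0,0,0]],
  [1,[0.3,-0.2,0],[0,0,0]],
  [1,[0.3,-0.2,0],[0,0,0]],
  [1,[0.3,-0.2,0],[0,0,0]],
  [1,[0.2,-0.1,0],[0,0,0]],
  [1,[0,0,0],[0,0,0]],
  [1,[0,0,0],[0,0,0]],
])

```text
t: 27.35
ee_pos: [425.5, 215.4, 174.5]
orientation: [-2.053, -2.378, 0.001]
ft_force: [1.1, 0.1, -0.4]
width: 87.8
grasp_force: 0.0
```

```bash
python3 - <<'E'
from h import *
im,P,z=cloud('top'); h=P[...,2]
cv2.imwrite('pics/end.png',cv2.resize(im[90:265,230:420],None,fx=3.4,fy=3.4,interpolation=cv2.INTER_CUBIC))
m=((h>22)&(h<130)).astype(np.uint8); m[:115]=0;m[160:]=0;m[:,:270]=0;m[:,:]*=1;m[:,405:]=0
n,l,s,c=cv2.connectedComponentsWithStats(m)
C=np.array([603.5,-77]);a=np.radians(5.75);Y=np.array([-np.sin(a),np.cos(a)]);X=np.array([np.cos(a),np.sin(a)])
for i in range(1,n):
    if s[i,4]<15: continue
    q=P[l==i]; hz=np.percentile(q[:,2],95); t=q[q[:,2]>hz-6]; p=np.median(t[:,:2],0)
    print(c[i].round(),s[i,4],hz.round(1),p.round(1),'rack xy',((p-C)@X).round(1),((p-C)@Y).round(1))
o=get_obs();print(o['t'],o['ee_pos'])
E
```

```text
[388. 127.] 251 92.6 [ 613.7 -181.2] rack xy -0.3 -104.7
[358. 134.] 137 67.3 [ 605.4 -112. ] rack xy -1.6 -35.0
[299. 137.] 158 72.7 [593.7  27. ] rack xy 0.7 104.5
[329. 137.] 135 66.7 [600.1 -43.4] rack xy -0.0 33.8
[271. 150.] 27 25.7 [573.5  95.8] rack xy -12.5 175.0
27.4 [426.10374614 215.0002314  174.52991922]
```

View pics/end.png

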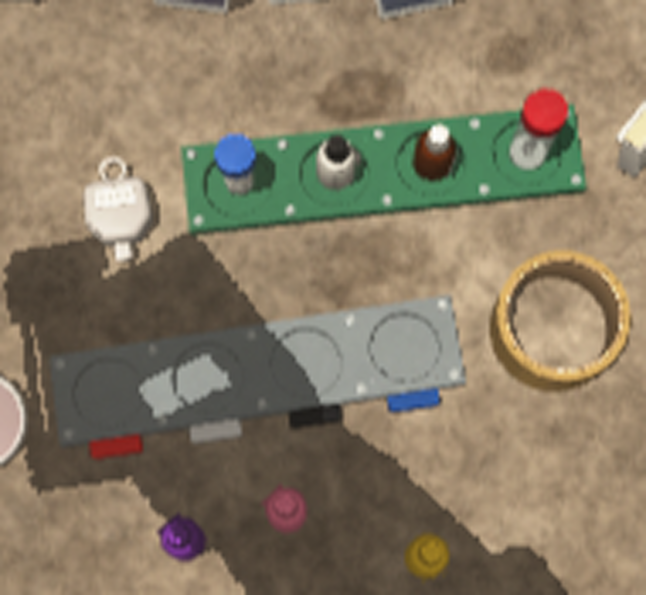

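All four stand upright and centred in the green rack: blue (236,155), black (337,150), amber (437,140), red (545,110), which is the reverse of the tab order. Their heights match standing on the pocket floors.

```bash
python3 -c "
from workcell import *
print(close_job())"
```

```text
the job is handed in; nothing more can be done
None
```

All four containers stand upright, released and in reverse order in the green rack, within about 2 mm of the pocket centres by my last top-camera measurement. I handed the job in at about 27 s of robot time; the hand-in returned no verdict.

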